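Hold the stone-viewing cell in the light beam

TASK

Pull the top drawer of the red drawer unit out to its stop and leave it open. Take the glass viewing cell with the red cap from it, gripping it only by its two white frosted sides so that the fingers never touch its clear faces, and hold it upright in the light beam, midway between the lamp and the white card, with the beam passing through the middle of its clear faces and those faces square to the beam. The program finishes while still holding the cell there; do not upset the blue-capped cell or the things on the bench.

Things in the scene. Friction and masses are not known exactly. Their poses are not given: they have to be found in the camera images.
- cab: Red bench drawer unit, 195 deep (x) x 250 wide (y) x 170 mm high, fixed to the bench. Origin: centre of its underside. Its front is 97 mm from the origin along its own -x. Two drawers, one above the other; only the top one is used.
- cab_drawer0 (a joint): Top drawer's travel in m: 0 shut, 0.1296 fully out at its hard stop; starts shut. It slides along the unit's own -x with about 1 N of friction and stays where it is left. Inside it is 208 mm wide; its side walls reach up to 148 mm above the bench, its front panel, 15 mm thick, to 159 mm.
- cab_drawer0_handle (a point): Middle of the top drawer's brass bar handle: a level round bar, 11 mm thick, 120 mm long along the unit's y, 132 mm above the bench (38 mm below the unit's top), its axis 35 mm in front of the drawer front. It can be pinched from above, one finger in the 29 mm gap behind the bar. Its posts stand 51 mm either side of the middle. Moves with the drawer.
- red_cell: Glass viewing cell with red cap and red stone: a block 26 (its x) x 32 (its y) x 50 mm high, about 90 g. Origin: centre of its underside, 97 mm above the bench at the start. The white frosted sides, 26 x 50 mm, face its own +y and -y, 32 mm apart: grip here. The clear faces face its own +x and -x. It stands in one of the two recesses in the top drawer, its axes along those of the drawer unit.
- nest_mid (a point): Middle of the wooden block in the top drawer, at its top, 107 mm above the bench, axes as the drawer unit; moves with the drawer. The block has two recesses, 40 mm to either side along y, each 10 mm deep with 1.5 mm of play round a cell; which holds the red and which the blue cell varies. With the drawer fully out it lies 141 mm from the unit's origin along -x.
- red_cell_center (a point): Centre of the red-capped cell, 25 mm above its underside.
- blue_cell: The same kind of cell with a blue cap and blue stone, in the other recess; leave it standing. Origin: centre of its underside.
- light: Light bench, fixed: dark base plate 270 (x) x 90 (y) x 12 mm, a lamp (grey barrel, 44 mm diameter, top 142 mm above the bench) at its +x end, a white upright card 70 mm square (top 155 mm above the bench) at its -x end; origin: centre of the underside. The beam, a thin yellow translucent ray, 10 mm thick, runs along its x, 120 mm above the bench. A yellow cross on the base marks the middle.
- beam_mid (a point): Point on the beam's axis midway between lamp and card, 120 mm above the bench, above the yellow cross; axes as the light bench: x along the beam, z up. Lamp and card each stand about 80 mm from it. The drawn beam is only light: things pass through it.
- jar: Glass jar with brass lid, 60 mm diameter, 75 mm high; bystander. Origin: centre of its underside.
- tin: Green tin, 80 mm diameter, 50 mm high; bystander. Origin: centre of its underside.
- hammer: Small hammer 200 mm long lying on the bench; bystander. Handle to its -x; origin under its middle, on the bench.

How it is judged:
On the way, in this order (a step that is already met when the one before it is completed fails the run):
1. the top drawer is pulled out to its stop, the red-capped cell still standing in it (value of joint cab_drawer0 above 0.122 m and height (world z) of red_cell below 0.105 m and angle between red_cell's own z axis and vertical below 0.2 rad), for 0.2 s.
2. the red-capped cell is lifted clear of the drawer in the fingers (height (world z) of red_cell above 0.14 m and contact force between the fingers and red_cell above 1 N), for 0.2 s.
At the end, for the whole second after the job is handed in: The red-capped cell is held still by the fingers alone, its centre within 8 mm sideways and 10 mm in height of the beam and 20 mm of its midpoint, upright and square to the beam within 10 degrees, touching nothing of the light bench; the drawer is out over 110 mm (x of red_cell_center in the frame of beam_mid between -0.02 and 0.02 m and y of red_cell_center in the frame of beam_mid between -0.008 and 0.008 m and z of red_cell_center in the frame of beam_mid between -0.01 and 0.01 m and angle between the x axis of red_cell and the x axis of light, either way round below 0.17 rad and angle between red_cell's own z axis and vertical below 0.17 rad and contact force between the fingers and red_cell above 1 N and contact force between red_cell and light below 0.1 N and linear speed of red_cell below 0.02 m/s and value of joint cab_drawer0 above 0.11 m); the arm keeps its last pose, push and grip.
It fails at once if the fingers touch a clear face of the red-capped cell (contact force between the fingers and red_cell_c2 above 0.3 N or contact force between the fingers and red_cell_c3 above 0.3 N).
It fails at once if the blue-capped cell is tipped or lifted out of its recess (angle between blue_cell's own z axis and vertical above 0.3 rad or height (world z) of blue_cell above 0.112 m).
It fails at once if the jar, the tin or the hammer is displaced by more than 30 mm (distance of any of jar, tin, hammer from where it was at the start of the episode above 0.03 m).
It also fails if it takes over 54 s, if anything falls off the work surface, if the arm or the gripper's body presses on something with over 40 N, if the wrist force passes 120 N, or if a joint passes its speed limit or range.

ROBOT

A 6-joint arm with a two-finger parallel gripper is mounted at the origin on the work surface. World frame = base frame: x ahead of the robot, y to its left, z up, the work surface at z = 0. Lengths are in m, angles in rad, forces in N, time in s.
With the tool pointing down it reaches from about 0.25 to 0.725 m from the base axis. Payload 4 kg.
Tool frame: the origin (TCP) lies on the centre line of the jaws, within the pads' length; the fingertips stand ahead of it and the grasp point (between the pads) lies 3 mm ahead of it (bot.tcp_to_tips is the z of the fingertips in the tool frame, in m); z points along the fingers, y is the line along which they close (so a half turn about z gives the same grasp; the last joint's range is limited). The gripper opens to 85 mm and grips with 20 to 120 N. Pads are 22 mm wide; open, the fingers measure 114 mm over their backs; the gripper's body (76 mm by 85 mm) begins 54 mm behind the grasp point. The pads swing forward as they close: fully open they stand 13 mm farther back than shut.
Start: joints at [0, 0.241, 0.005, 1.335, 0, 1.571], TCP at [0.5, -0, 0.221] pointing down, gripper open.
Joint ranges: [-2.72, 2.72], [-1.05, 1.87], [-1.09, 1.28], [-1.99, 2.15], [-1.42, 1.44], [-3.14, 3.14]. Speed limits (rad/s): [2.79, 2.79, 3.14, 3.14, 3.14, 3.14].

INTERFACE

Orientations are given as a unit quaternion [x, y, z, w].
In Python, from workcell import telemetry, camera, camera_params, ticket, boxes_of, cut_out, spot_point, bot gives the robot as it stands.
- The arm moves only by the shell command python3 -m creep 'ROWS'. ROWS is text: rows parted by semicolons, each of 5 numbers parted by spaces: the opening, from 0 (shut) to 1 (fully open), then the shift along the tool's x, y, z in units of 150 mm (1.0 is 150 mm), then the turn about the tool's z in units of 180 degrees (1.0 is 180 degrees). In form: claw x y z turn; .... A call has 1 to 12 rows; each row is the pose to reach, as a shift and turn from the pose commanded when the call began, along the tool's axes at that moment, turning the shorter way round; what a row does not reach only later rows make up. A row lasts 1/8 s, in which the tool goes at most 62.5 mm and 10.7 degrees, less where a joint would pass 70% of its speed; a pose out of reach is approached as far as the arm can. A call with a number of a shift or a turn outside -1 to 1 is refused whole. A call with a gripper value outside its range is refused whole. The fingers move at their own pace and stop on an object; the grip force is fixed at half the most. Time passes only in rows, so rows that repeat a pose let the fingers close. It gives the time, the measured TCP pose, the force, the opening and the grip force at its end, in the units of the state.
- telemetry.get_obs(): the state, without advancing time (a new reading comes with each control period).
- camera(name): name is "scene" or "side" or "wrist"; returns the picture (384x512x3 uint8, red, green, blue); there is no depth.
- camera_params(name): a dict with "camera_matrix" (3x3 intrinsics, pixels), "eye" and "attitude" of the camera in the world. Camera axes: x right, y down, z forward; pixel columns grow to the right and rows downward; lengths in m; the calibration is good to about 2 mm. A picture is of the moment at which its call begins: read the wrist's pose just before it. camera_params takes no time and is no camera call; for the wrist camera it gives the pose at the moment of the call.
- ticket.job_done(): hands the job in; it is judged then, once.
Trained networks look in the newest picture that a camera, given by its name, has taken for a name from the list of things; names that differ only in an ending like _2 or _b are one class to them, and where a whole thing is asked for, a point or a joint stands for the part that bears it (a point fixed in the world has none). Each returns a list of dicts, best first, with "conf" (0 to 1); they miss things now and then, are a little off and sometimes report something else, mostly with a low value. They report only what shows in the picture. A call takes as long as a camera call.
- boxes_of(thing, camera): "at" ([x, y, z] in m, in world coordinates, good to about 4 mm: the middle of the surface that is visible of it).
- cut_out(thing, camera): "pixels" (384x512 bool, what is visible of it).
- spot_point(thing, camera): "at" ([x, y, z] in m, in world coordinates, good to about 4 mm: a listed point, or the origin of a listed thing).
The state is a dict: "clock": time; "joint_pos": joint angles; "joint_vel": joint speeds; "tau": joint torques, N m; "eef_pos": TCP position; "tool_rot": TCP orientation; "ft_force": force on the tool from outside, world axes, zero at the start; "ft_torque": the same for the moment, N m; "grip_width": finger opening in m; "grasp_force": force on a finger pad.
Only numpy, scipy, OpenCV 4.12 (cv2) and the standard library are available. Lean on these libraries where they do the work, as an engineer would, in place of code of your own. Each camera call takes 0.05 s, during which the arm holds its last target. There are 200 camera calls.

## Working session

There is one attempt and no reset: what is moved stays moved. The work goes in short steps, Python scripts to look and compute and a shell command to move; the robot and the scene stay as the last step left them, time stands still between calls to the robot, and variables do not carry over. Pictures are saved under pics/ and viewed, at most 13 in all, crops included, and the job is handed in when it is done.

```bash
mkdir -p pics
cat > look.py <<'E'
import cv2,numpy as np
from workcell import *
def save(c,n):
    im=camera(c); cv2.imwrite(f'pics/{n}.png',cv2.cvtColor(im,cv2.COLOR_RGB2BGR)); return im
E
python3 - <<'E'
from look import *
a=save('scene','s0'); b=save('side','d0')
print(bot.tcp_to_tips)
o=telemetry.get_obs(); print(o['clock'],o['eef_pos'],o['tool_rot'],o['grip_width'])
for t in ['cab','cab_drawer0_handle','red_cell','red_cell_center','nest_mid','blue_cell','light','beam_mid','jar','tin','hammer']:
  for c in ['scene','side']:
    print(t,c,[(np.round(d['at'],4).tolist(),round(d['conf'],2)) for d in spot_point(t,c)[:2]])
for c in ['scene','side']:
  p=camera_params(c); print(c,p)
E
```

```text
0.022
0.1 [ 4.99405459e-01 -1.62276428e-05  2.20592491e-01] [ 7.07135796e-01  7.07077125e-01 -6.79348895e-04 -6.65982652e-04] 0.08551966575317152
cab scene [([0.7269, -0.1981, -0.0], 0.8), ([0.4995, 0.2232, 0.124], 0.7)]
cab side []
cab_drawer0_handle scene []
cab_drawer0_handle side [([0.5976, -0.1887, 0.133], 0.67)]
red_cell scene []
red_cell side []
red_cell_center scene []
red_cell_center side []
nest_mid scene []
nest_mid side []
blue_cell scene []
blue_cell side []
light scene [([0.4988, 0.2245, 0.002], 0.65)]
light side [([0.5005, 0.2278, -0.0019], 0.92)]
beam_mid scene [([0.5013, 0.2252, 0.1254], 0.96)]
beam_mid side [([0.5001, 0.2256, 0.1209], 0.79)]
jar scene [([0.699, 0.0602, -0.0014], 0.86)]
jar side [([0.6919, 0.057, 0.001], 0.93)]
tin scene [([0.6474, -0.5055, -0.0035], 0.8)]
tin side [([0.6515, -0.5062, -0.0017], 0.71)]
hammer scene [([0.3967, -0.483, 0.0047], 0.64)]
hammer side []
scene {'camera_matrix': array([[389.90406132,   0.        , 258.37488028],
       [  0.        , 389.90406132, 191.31108905],
       [  0.        ,   0.        ,   1.        ]]), 'eye': array([1.60438293, 0.09191241, 0.79711057]), 'attitude': array([ 0.56183185,  0.6795661 , -0.3600897 , -0.30474628])}
side {'camera_matrix': array([[484.66377973,   0.        , 261.12306365],
       [  0.        , 484.66377973, 197.46357925],
       [  0.        ,   0.        ,   1.        ]]), 'eye': array([ 0.20532408, -0.90130046,  1.06795073]), 'attitude': array([ 0.91201611, -0.18676399,  0.07456999, -0.35747047])}
```

View pics/s0.png

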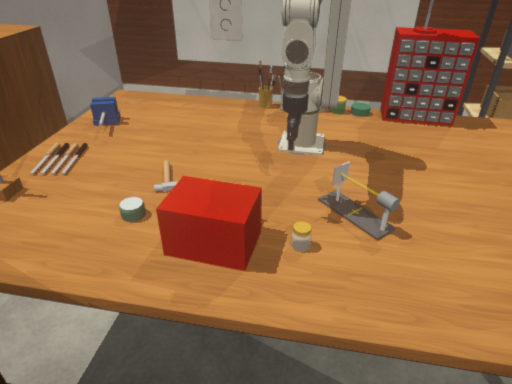

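View pics/d0.png

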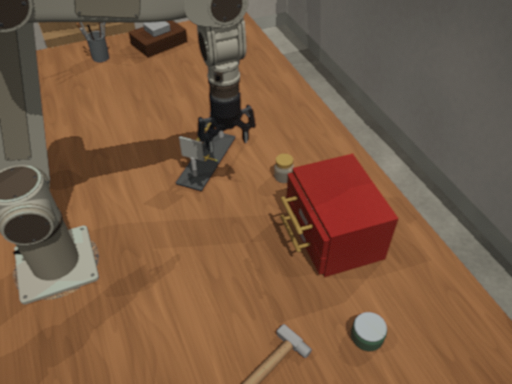

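Scene view: red unit at (212,220), jar (301,236), light bench (355,200), tin (132,209). Side view: unit's top spans (288,180)-(345,158)-(392,210)-(327,237), brass handles near (295,215), light bench base around (205,160). I'll measure the yaws on rectified planes.

```bash
cat >> look.py <<'E'
from scipy.spatial.transform import Rotation as R
def rect(im,c,z,x0,y0,w,h,s=2000):
    "metric top view of plane z; col=(x-x0)*s,row=(y-y0)*s"
    p=camera_params(c); Rw=R.from_quat(p['attitude']).as_matrix(); K=p['camera_matrix']
    P=K@Rw.T
    H=np.c_[P[:,0],P[:,1],P@(np.array([0,0,z])-p['eye'])]
    A=np.array([[1/s,0,x0],[0,1/s,y0],[0,0,1]])
    return cv2.warpPerspective(im,np.linalg.inv(A)@np.linalg.inv(H),(int(w*s),int(h*s)))
E
python3 - <<'E'
from look import *
tiles=[]
for c,f in [('scene','s0'),('side','d0')]:
    im=cv2.imread(f'pics/{f}.png')
    r=rect(im,c,.17,.56,-.40,.36,.40,1000)
    l=rect(im,c,.012,.32,.13,.36,.20,1000)
    hsv=cv2.cvtColor(r,cv2.COLOR_BGR2HSV)
    red=((hsv[...,0]<6)|(hsv[...,0]>174))&(hsv[...,1]>200)
    print(c,'V hist',np.histogram(hsv[...,2][red],12))
    v=cv2.threshold(hsv[...,2][red].reshape(-1,1),0,255,cv2.THRESH_OTSU)[0]
    m=(red&(hsv[...,2]>v)).astype(np.uint8)
    m=cv2.morphologyEx(m,cv2.MORPH_OPEN,np.ones((9,9)))
    k=max(cv2.findContours(m,0,2)[0],key=cv2.contourArea)
    q=cv2.minAreaRect(k); print('top',np.array(q[0])/1000+[.56,-.40],q[1],q[2])
    g=cv2.cvtColor(l,cv2.COLOR_BGR2HSV); m=((g[...,1]<90)&(g[...,2]<110)).astype(np.uint8)
    m=cv2.morphologyEx(m,cv2.MORPH_OPEN,np.ones((5,5)))
    k=max(cv2.findContours(m,0,2)[0],key=cv2.contourArea)
    q=cv2.minAreaRect(k); print('base',np.array(q[0])/1000+[.32,.13],q[1],q[2])
    t=np.zeros((400,400,3),np.uint8); t[:200,:360]=l; 
    t2=np.zeros((400,400,3),np.uint8);t2[:,:360]=r
    tiles.append(np.hstack([t2,t]))
cv2.imwrite('pics/rect.png',cv2.resize(np.vstack([tiles[0],tiles[1]]),(600,600)))
E
```

```text
scene V hist (array([ 4033,   257,   228,   357, 19511,   691,   460,   374,   428,
         657, 21720, 20096]), array([ 96.        , 105.16666667, 114.33333333, 123.5       ,
       132.66666667, 141.83333333, 151.        , 160.16666667,
       169.33333333, 178.5       , 187.66666667, 196.83333333,
       206.        ]))
top [ 0.73810915 -0.20047208] (247.2985076904297, 176.69268798828125) 85.91438293457031
base [0.51073413 0.2262083 ] (264.374755859375, 89.74726104736328) 45.949562072753906
side V hist (array([254, 284, 239,  36,  41,  48,  59,  28, 316,  10,   4,   2]), array([ 54.  ,  59.25,  64.5 ,  69.75,  75.  ,  80.25,  85.5 ,  90.75,
        96.  , 101.25, 106.5 , 111.75, 117.  ]))Traceback (most recent call last):
  File "<stdin>", line 13, in <module>
ValueError: max() iterable argument is empty
```

Run:
```python
from look import *
import itertools
p=camera_params('side')
for c,f in [('scene','s0'),('side','d0')]:
    p=camera_params(c); Rw=R.from_quat(p['attitude']).as_matrix(); K=p['camera_matrix']
    def pr(X):
        u=K@Rw.T@(np.array(X)-p['eye']); return np.round(u[:2]/u[2],1)
    im=cv2.imread(f'pics/{f}.png')
    a=np.radians(-4.1);U=np.array([np.cos(a),np.sin(a)]);V=np.array([-U[1],U[0]])
    for o,col in [((.7269,-.1981),(0,255,0))]:
        pts=np.array([pr([*(np.array(o)+sx*.0975*U+sy*.125*V),.17]) for sx,sy in [(1,1),(1,-1),(-1,-1),(-1,1)]])
        cv2.polylines(im,[np.int32(pts*8)],True,col,1,16,3)
    a=np.radians(45.9);U=np.array([np.cos(a),np.sin(a)]);V=np.array([-U[1],U[0]])
    pts=np.array([pr([*(np.array([.5,.2255])+sx*.135*U+sy*.045*V),.012]) for sx,sy in [(1,1),(1,-1),(-1,-1),(-1,1)]])
    cv2.polylines(im,[np.int32(pts*8)],True,(255,255,0),1,16,3)
    x=(150,130) if c=='scene' else (160,100)
    cv2.imwrite(f'pics/o_{c}.png',cv2.resize(im[x[1]:x[1]+180,x[0]:x[0]+260],None,fx=3,fy=3,interpolation=cv2.INTER_CUBIC))
a=cv2.imread('pics/o_scene.png')[:540,:780]
b=cv2.imread('pics/o_side.png')
cv2.imwrite('pics/o.png',cv2.resize(np.vstack([a,b]),(433,600)))
```

```text
(no output)
```

View pics/o.png

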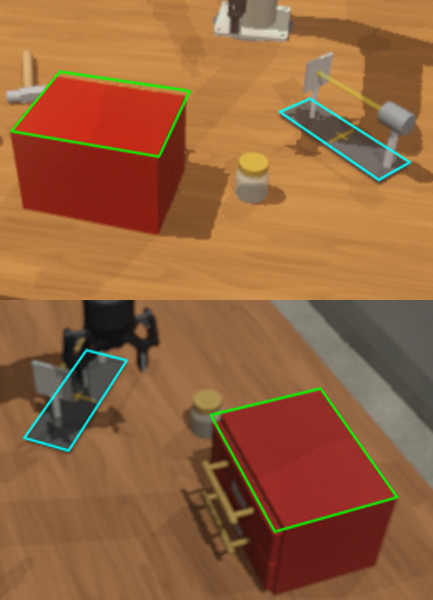

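The overlays fit both views: unit at (0.727,-0.198) yaw -4.1°, light bench at (0.500,0.2255) yaw 45.9°. Handle is expected at (0.596,-0.189), which agrees with the network.

```bash
python3 -m creep '0.3 -0.3 0.1 0 0.02; 0.3 -0.6 0.3 0 0.023; 0.3 -0.9 0.5 0 0.023; 0.3 -1 0.6 0 0.023; 0.3 -1 0.6 0 0.023; 0.3 -1 0.6 0 0.023'
python3 - <<'E'
from look import *
save('wrist','w1'); o=telemetry.get_obs(); print(o['clock'],o['eef_pos'],o['tool_rot'],o['grip_width'],o['joint_pos'])
for c in ['wrist','side']:
  if c=='side': camera('side')
  for t in ['cab_drawer0_handle']: print(c,[(np.round(d['at'],4).tolist(),round(d['conf'],2)) for d in spot_point(t,c)[:2]])
E
```

```text
clock: 1.95
eef_pos: [0.5894, -0.1494, 0.2212]
tool_rot: [0.732, 0.681, -0.0, -0.001]
ft_force: [-0.0, 0.1, -0.0]
grip_width: 0.0258
grasp_force: 0.0
2.0 [ 0.58941576 -0.14914647  0.2214457 ] [ 7.31894253e-01  6.81418133e-01 -8.89111762e-05 -3.49731970e-04] 0.025318027286789953 [-2.47957418e-01  4.61205655e-01  3.22447446e-01  1.43272224e+00
  2.29893829e-04  1.39423801e+00]
wrist [([0.5947, -0.1925, 0.1336], 0.68)]
side [([0.5972, -0.1891, 0.1325], 0.8)]
```

View pics/w1.png

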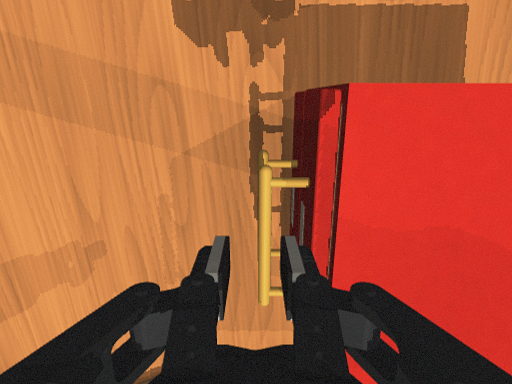

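The wrist view shows the bar at column 264, rows 160–300, parallel to the jaws, whose centre is at about column 256. A small shift is needed, then descend.

```bash
python3 -m creep '0.3 -0.27 0.06 0 0; 0.3 -0.27 0.06 0.15 0; 0.3 -0.27 0.06 0.35 0; 0.3 -0.27 0.06 0.5 0; 0.3 -0.27 0.06 0.575 0; 0.3 -0.27 0.06 0.575 0; 0 -0.27 0.06 0.575 0; 0 -0.27 0.06 0.575 0; 0 -0.27 0.06 0.575 0; 0 -0.27 0.06 0.575 0'
```

```text
clock: 3.4
eef_pos: [0.5962, -0.1911, 0.1355]
tool_rot: [0.732, 0.681, 0.0, 0.0]
ft_force: [0.5, 0.6, -0.1]
grip_width: 0.0001
grasp_force: 0.0
```

Run:
```python
from look import *
a=save('wrist','w2'); b=save('side','d2')
cv2.imwrite('pics/c2.png',cv2.cvtColor(np.hstack([a[:,100:420],cv2.resize(b[120:312,200:400],(400,384))]),cv2.COLOR_RGB2BGR))
o=telemetry.get_obs(); print(o['grip_width'],o['grasp_force'],o['ft_force'])
```

```text
0.00010841929500988468 0.0 [-0.08157032 -0.36479966 -0.79055871]
```

View pics/c2.png

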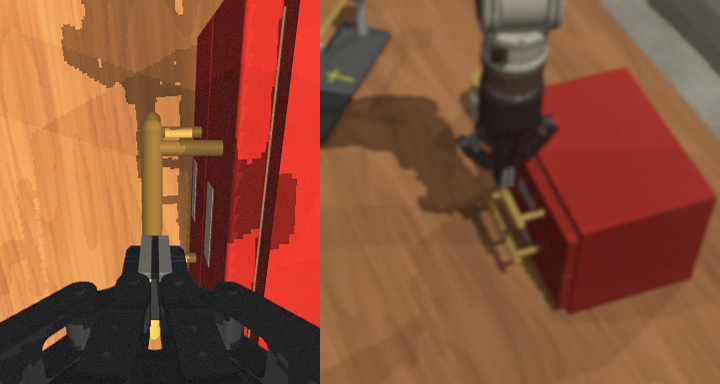

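Run:
```python
from look import *
p=camera_params('wrist'); Rw=R.from_quat(p['attitude']).as_matrix(); K=p['camera_matrix']
print('eye',p['eye'],'fwd',Rw[:,2],'up',-Rw[:,1])
def pr(X):
    u=K@Rw.T@(np.array(X)-p['eye']); return np.round(u[:2]/u[2],1)-[100,0]
o=telemetry.get_obs(); e=o['eef_pos']; print('tcp',pr(e),'tips',pr(e-[0,0,.022]))
V=np.array([.0715,.9974,0])
for h in (.132,.10,.05): print(h,[pr(np.array([.596,-.190,h])+s*V) for s in (-.06,-.051,0,.051,.06)])
for d in spot_point('cab_drawer0_handle','wrist')[:2]: print(d)
```

```text
eye [ 0.60221169 -0.11622931  0.28729279] fwd [-0.02153296 -0.29587947 -0.95498255] up [ 0.06817474  0.95254606 -0.29666179]
tcp [153.3 242.2] tips [153.5 225.9]
0.132 [array([153.2, 328.1]), array([153.2, 315.6]), array([153.1, 237.7]), array([152.9, 144.7]), array([152.9, 126.3])]
0.1 [array([153.4, 295.7]), array([153.4, 284.6]), array([153.3, 216.2]), array([153.2, 136.7]), array([153.2, 121.3])]
0.05 [array([153.7, 260. ]), array([153.7, 250.5]), array([153.6, 193.2]), array([153.5, 128.5]), array([153.5, 116.2])]
{'at': [0.5957, -0.189, 0.1339], 'conf': 0.62}
```

Run:
```python
from look import *
p=camera_params('wrist'); Rw=R.from_quat(p['attitude']).as_matrix(); K=p['camera_matrix']
im=cv2.imread('pics/w2.png')
im=im[180:380,160:360]; im=cv2.resize(im,None,fx=3,fy=3,interpolation=cv2.INTER_CUBIC)
def pr(X):
    u=K@Rw.T@(np.array(X)-p['eye']); return (u[:2]/u[2]-[160,180])*3
e=telemetry.get_obs()['eef_pos']; V=np.array([.0715,.9974,0])
for h,c in ((-.022,(255,0,0)),(0,(0,255,0)),(.02,(255,255,0))):
    a,b=[tuple(int(v) for v in pr(e+s*.011*V+[0,0,h])) for s in (-1,1)]; cv2.line(im,a,b,c,2)
side=cv2.imread('pics/d2.png')[180:260,260:360]; side=cv2.resize(side,(500,400),interpolation=cv2.INTER_CUBIC)
im=cv2.resize(im,(600,600))[:, 150:450]
out=np.zeros((600,800,3),np.uint8); out[:,:300]=im; out[:400,300:]=side
cv2.imwrite('pics/c3.png',out)
```

```text
(no output)
```

View pics/c3.png

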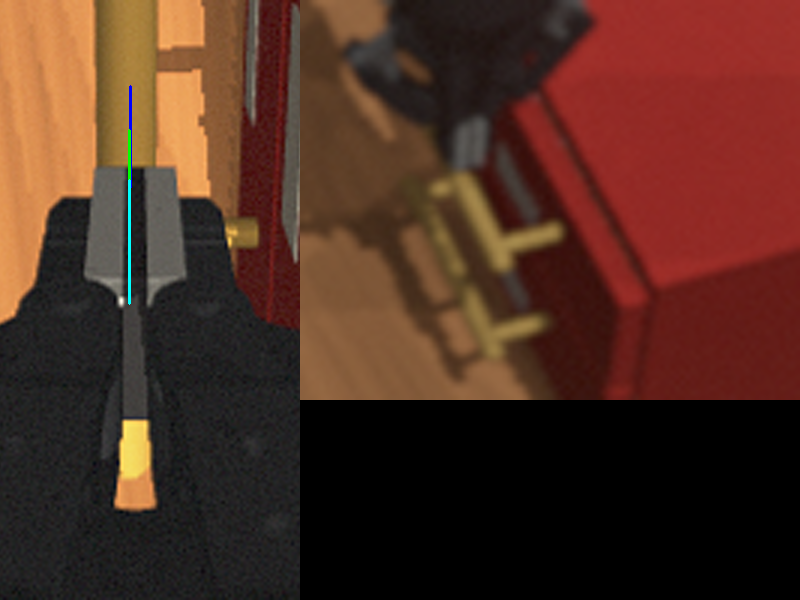

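Run:
```python
from look import *
p=camera_params('side'); Rw=R.from_quat(p['attitude']).as_matrix(); K=p['camera_matrix']
def pr(X):
    u=K@Rw.T@(np.array(X)-p['eye']); return np.round(u[:2]/u[2],1)
for z in (.10,.1135,.1355,.15,.17): print(z,pr([.5962,-.1911,z]))
V=np.array([.0715,.9974,0])
for s in (-.06,-.051,.051,.06): print('bar',s,pr(np.array([.596,-.190,.132])+s*V))
o=telemetry.get_obs(); print(o['joint_pos'],o['tau'],o['eef_pos'])
```

```text
0.1 [290.8 223.1]
0.1135 [291.  219.8]
0.1355 [291.5 214.2]
0.15 [291.7 210.4]
0.17 [292.1 205.1]
bar -0.06 [300.  232.2]
bar -0.051 [298.7 229.5]
bar 0.051 [284.  200.8]
bar 0.06 [282.8 198.4]
[-3.10284172e-01  5.35424964e-01  2.16924529e-01  1.25225980e+00
  4.68790220e-06  1.33291033e+00] [ 3.04118126e-03 -5.03721285e+01  2.47572362e+01  9.64782266e-04
  1.16176043e-04  2.06479953e-06] [ 0.59603077 -0.19111028  0.13519717]
```

```bash
python3 - <<'E'
from look import *
f=camera_params('wrist')['camera_matrix']; print(f)
im=cv2.imread('pics/w1.png'); g=cv2.cvtColor(im,cv2.COLOR_BGR2GRAY)
for r in (240,250,260,280,300): print(r,g[r,205:300:3].tolist())
E
python3 -m creep '0.3 0 0 0 0; 0.3 0 0 0 0; 0.3 0 0 0 0; 0.3 0 0 0 0'
```

```text
[[310.43546978   0.         254.64417212]
 [  0.         310.43546978 192.84933426]
 [  0.           0.           1.        ]]
240 [156, 155, 146, 90, 83, 82, 87, 25, 77, 131, 143, 140, 132, 138, 136, 143, 143, 150, 116, 173, 194, 182, 144, 135, 145, 97, 23, 89, 91, 84, 91, 21]
250 [30, 28, 76, 81, 85, 87, 19, 26, 30, 131, 132, 141, 131, 141, 133, 149, 141, 154, 117, 176, 198, 179, 88, 83, 82, 41, 26, 24, 87, 88, 90, 87]
260 [33, 76, 82, 83, 85, 55, 33, 30, 25, 136, 133, 136, 134, 140, 137, 134, 140, 147, 118, 176, 196, 179, 138, 142, 139, 54, 17, 25, 32, 85, 89, 87]
280 [26, 29, 33, 81, 109, 36, 31, 24, 138, 140, 131, 131, 140, 137, 141, 142, 137, 137, 123, 175, 194, 171, 137, 150, 151, 152, 25, 24, 31, 84, 88, 32]
300 [29, 25, 14, 26, 29, 56, 24, 116, 139, 142, 133, 138, 145, 139, 139, 136, 138, 147, 121, 180, 194, 168, 131, 147, 150, 145, 119, 23, 32, 25, 32, 29]
clock: 4.05
eef_pos: [0.596, -0.191, 0.1351]
tool_rot: [0.732, 0.681, -0.0, -0.0]
ft_force: [0.1, 0.3, -1.1]
grip_width: 0.0258
grasp_force: 0.0
```

The jaws shut with no bar between them, and both the pad spacing and the picture put the fingertips about 15–20 mm above where I expected. I'll reopen and lower in guarded steps.

```bash
python3 -m creep '0.3 0 0 0.04 0; 0.3 0 0 0.08 0; 0.3 0 0 0.08 0'; python3 -m creep '0.3 0 0 0.04 0; 0.3 0 0 0.06 0; 0.3 0 0 0.06 0;0 0 0 0.06 0;0 0 0 0.06 0;0 0 0 0.06 0;0 0 0 0.06 0'
```

```text
clock: 4.42
eef_pos: [0.5954, -0.1908, 0.1221]
tool_rot: [0.732, 0.681, -0.0, -0.001]
ft_force: [-0.4, -0.3, -0.5]
grip_width: 0.0253
grasp_force: 0.0
clock: 5.3
eef_pos: [0.5946, -0.191, 0.1143]
tool_rot: [0.732, 0.681, -0.001, -0.001]
ft_force: [-4.7, -0.0, 3.1]
grip_width: 0.0086
grasp_force: 58.7
```

```bash
python3 -m creep '0.3 0 0 0 0; 0.3 0 0 0 0;0.3 0 0 0.03 0; 0.3 0 0 0.07 0;0.3 0 0 0.07 0;0 0 0 0.07 0;0 0 0 0.07 0;0 0 0 0.07 0;0 0 0 0.07 0'
python3 - <<'E'
from look import *
a=save('wrist','w4'); b=save('side','d4')
cv2.imwrite('pics/c4.png',cv2.cvtColor(np.hstack([a[:,100:420],cv2.resize(b[170:270,250:354],(400,384))]),cv2.COLOR_RGB2BGR))
E
```

```text
clock: 6.42
eef_pos: [0.5946, -0.1911, 0.1046]
tool_rot: [0.732, 0.681, -0.001, -0.001]
ft_force: [-6.5, 0.6, 10.2]
grip_width: 0.0089
grasp_force: 58.5
```

View pics/c4.png

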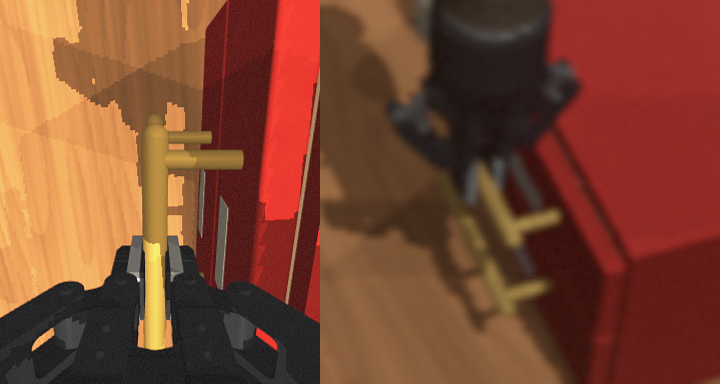

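The bar now sits between the pads (wrist crop, rows 240–350). Pull.

```bash
python3 -m creep '0 0 -0.05 0 0; 0 0 -0.15 0 0; 0 0 -0.27 0 0; 0 0 -0.39 0 0; 0 0 -0.51 0 0; 0 0 -0.63 0 0; 0 0 -0.73 0 0; 0 0 -0.81 0 0; 0 0 -0.85 0 0; 0 0 -0.865 0 0; 0 0 -0.865 0 0'
```

```text
clock: 7.9
eef_pos: [0.4674, -0.1818, 0.1046]
tool_rot: [0.732, 0.681, 0.001, 0.001]
ft_force: [-1.1, 0.9, 6.3]
grip_width: 0.0089
grasp_force: 59.3
```

```bash
python3 -m creep '0 0 -0.015 0 0; 0 0 -0.03 0 0; 0 0 -0.04 0 0; 0 0 -0.04 0 0'
```

```text
clock: 8.4
eef_pos: [0.4655, -0.1817, 0.1046]
tool_rot: [0.732, 0.681, 0.003, 0.004]
ft_force: [8.8, 0.4, -0.8]
grip_width: 0.0087
grasp_force: 58.6
```

```bash
python3 -m creep '0.3 0 0.025 0 0; 0.3 0 0.025 0 0; 0.3 0 0.025 0 0; 0.3 0 0.025 -0.2 0; 0.5 0 0.025 -0.55 0; 0.5 0 0.025 -0.95 0;0.5 0 0.025 -0.95 0;0.5 0 0.025 -0.95 0'
python3 - <<'E'
from look import *
o=telemetry.get_obs(); print(o['clock'],o['eef_pos'],o['joint_pos'])
for c in ['wrist','scene','side']:
  save(c,'5'+c)
  for t in ['red_cell','red_cell_center','nest_mid','blue_cell','cab_drawer0_handle']: print(c,t,[(np.round(d['at'],4).tolist(),round(d['conf'],2)) for d in spot_point(t,c)[:2]])
a=np.hstack([cv2.imread('pics/5wrist.png'),cv2.resize(cv2.imread('pics/5scene.png')[120:248,150:246],(288,384))])
cv2.imwrite('pics/c5.png',a)
E
```

```text
clock: 9.4
eef_pos: [0.464, -0.1814, 0.2457]
tool_rot: [0.732, 0.681, -0.0, -0.0]
ft_force: [-0.1, 0.3, -0.7]
grip_width: 0.0426
grasp_force: 0.0
9.4 [ 0.46395462 -0.18144161  0.24572038] [-3.72767040e-01  2.28313719e-01  5.22532780e-02  1.39529101e+00
 -3.62686290e-05  1.27045974e+00]
wrist red_cell [([0.592, -0.1493, 0.0982], 0.92)]
wrist red_cell_center [([0.5929, -0.1459, 0.1216], 0.86)]
wrist nest_mid [([0.587, -0.193, 0.1093], 0.89), ([0.5953, -0.1467, 0.1238], 0.31)]
wrist blue_cell [([0.5851, -0.2312, 0.0963], 0.67)]
wrist cab_drawer0_handle [([0.471, -0.1812, 0.1322], 0.92)]
scene red_cell [([0.5897, -0.152, 0.0976], 0.46)]
scene red_cell_center [([0.5949, -0.1506, 0.1214], 0.37)]
scene nest_mid [([0.5927, -0.1934, 0.1087], 0.83), ([0.585, -0.2272, 0.0978], 0.21)]
scene blue_cell [([0.5892, -0.2304, 0.0945], 0.39)]
scene cab_drawer0_handle [([0.4676, -0.1872, 0.1272], 0.68)]
side red_cell [([0.5902, -0.1511, 0.0976], 0.83), ([0.3962, -0.4837, 0.0001], 0.3)]
side red_cell_center [([0.5905, -0.148, 0.1199], 0.62)]
side nest_mid []
side blue_cell [([0.587, -0.2275, 0.098], 0.64)]
side cab_drawer0_handle [([0.4699, -0.1782, 0.1304], 0.73)]
```

View pics/c5.png

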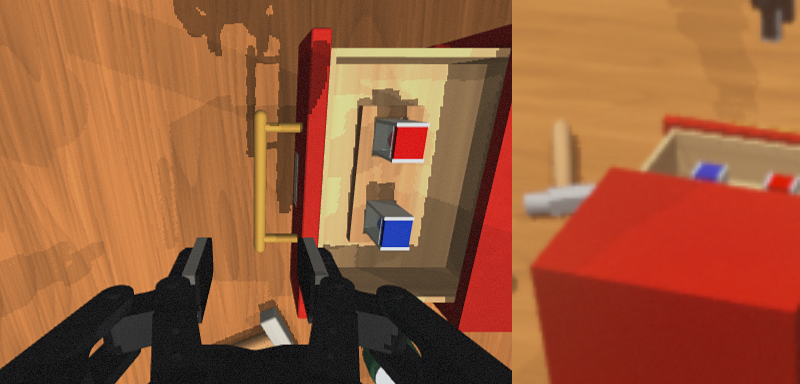

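The drawer is fully out. The red cell is at +y, cap at about (410,142); blue cap at (396,232). I'll go above the red cell and turn the jaws to close along the unit's y.

```bash
python3 -m creep '0.6 0.05 0.15 0 -0.05; 0.6 0.1 0.3 0 -0.1; 0.6 0.15 0.45 0 -0.16; 0.6 0.2 0.6 0 -0.21; 0.6 0.25 0.7 0 -0.27; 0.6 0.28 0.825 0 -0.33; 0.6 0.28 0.825 0 -0.38; 0.6 0.28 0.825 0 -0.44; 0.6 0.28 0.825 0 -0.5; 0.6 0.28 0.825 0 -0.5; 0.6 0.28 0.825 0 -0.5; 0.6 0.28 0.825 0 -0.5'
python3 - <<'E'
from look import *
o=telemetry.get_obs(); print(o['clock'],o['eef_pos'],o['tool_rot'],o['joint_pos'])
save('wrist','6w')
for t in ['red_cell','red_cell_center','blue_cell']: print(t,[(np.round(d['at'],4).tolist(),round(d['conf'],2)) for d in spot_point(t,'wrist')[:2]])
E
```

```text
clock: 11.8
eef_pos: [0.5908, -0.1486, 0.2462]
tool_rot: [0.037, 0.999, -0.0, -0.0]
ft_force: [0.1, 0.5, -0.2]
grip_width: 0.0511
grasp_force: 0.0
11.8 [ 0.59083746 -0.14859445  0.24615852] [ 3.68576490e-02  9.99320526e-01 -1.55748793e-05 -4.76239058e-06] [-2.46371377e-01  4.58595765e-01  3.81750468e-01  1.49395387e+00
 -3.24495621e-05 -1.72639378e-01]
red_cell [([0.5936, -0.1492, 0.097], 0.9)]
red_cell_center [([0.5926, -0.1503, 0.1235], 0.58), ([0.5874, -0.2308, 0.0972], 0.21)]
blue_cell [([0.5862, -0.231, 0.0956], 0.81)]
```

View pics/6w.png

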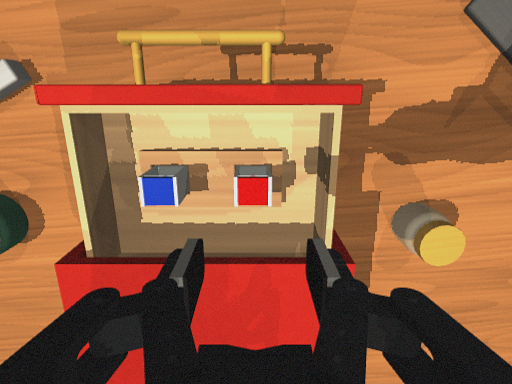

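Cap centre is at (253,191), on the jaw centre line (about column 254) and square to it. Descend.

```bash
python3 -m creep '0.6 0 0 0.2 0; 0.6 0 0 0.45 0; 0.6 0 0 0.65 0; 0.6 0 0 0.75 0; 0.6 0 0 0.75 0'; python3 -m creep '0.6 0 0 0.07 0; 0.6 0 0 0.14 0; 0.6 0 0 0.2 0; 0.6 0 0 0.23 0; 0.6 0 0 0.23 0'
python3 - <<'E'
from look import *
save('wrist','7w')
E
```

```text
clock: 12.62
eef_pos: [0.5903, -0.1484, 0.1328]
tool_rot: [0.036, 0.999, 0.0, -0.001]
ft_force: [-0.4, -0.5, 0.1]
grip_width: 0.0512
grasp_force: 0.0
clock: 13.25
eef_pos: [0.5905, -0.1485, 0.0986]
tool_rot: [0.036, 0.999, 0.0, -0.0]
ft_force: [0.6, 0.1, -0.3]
grip_width: 0.0509
grasp_force: 0.0
```

View pics/7w.png

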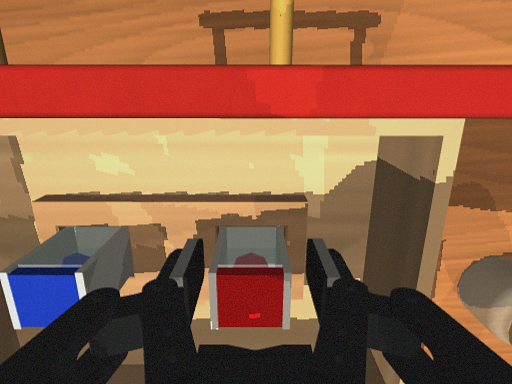

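The pads straddle the red cell (columns 210–290), with the tips (row 240) partway down its sides and clear of everything. Lower 3 mm, close, and lift.

```bash
python3 -m creep '0.6 0 0 0.02 0; 0.6 0 0 0.02 0; 0.2 0 0 0.02 0; 0 0 0 0.02 0; 0 0 0 0.02 0; 0 0 0 0.02 0; 0 0 0 0.02 0; 0 0 0 0.02 0'; python3 -m creep '0 0 0 -0.05 0; 0 0 0 -0.15 0; 0 0 0 -0.3 0; 0 0 0 -0.5 0; 0 0 0 -0.7 0; 0 0 0 -0.9 0; 0 0 0 -0.9 0; 0 0 0 -0.9 0'
```

```text
clock: 14.3
eef_pos: [0.5912, -0.1489, 0.0967]
tool_rot: [0.036, 0.999, -0.0, 0.001]
ft_force: [-0.2, -2.3, 4.7]
grip_width: 0.0312
grasp_force: 61.3
clock: 15.3
eef_pos: [0.5903, -0.148, 0.2303]
tool_rot: [0.036, 0.999, 0.0, -0.001]
ft_force: [0.2, -0.3, -1.6]
grip_width: 0.0314
grasp_force: 60.2
```

```bash
python3 -m creep '0 0.08 0.1 0 0; 0 0.15 0.3 0 0; 0 0.23 0.5 0 0; 0 0.3 0.7 0 0; 0 0.36 0.9 0 0; 0 0.39 1 0 0'; python3 -m creep '0 0.1 0.25 0 0; 0 0.2 0.5 0 0; 0 0.3 0.75 0 0; 0 0.39 1 0 0; 0 0.39 1 0 0'; python3 -m creep '0 0 0.1 0 -0.05; 0 0 0.2 0 -0.1; 0 0 0.3 0 -0.15; 0 0 0.4 0 -0.2; 0 0 0.44 0 -0.25; 0 0 0.44 0 -0.278; 0 0 0.44 0 -0.278; 0 0 0.44 0 -0.278'
python3 - <<'E'
from look import *
o=telemetry.get_obs(); print(o['clock'],o['eef_pos'],np.degrees(o['joint_pos']))
print(R.from_quat(o['tool_rot']).as_matrix().round(3))
for c in ['wrist','scene','side']:
  save(c,'8'+c)
  for t in ['red_cell','red_cell_center','beam_mid','light']: print(c,t,[(np.round(d['at'],4).tolist(),round(d['conf'],2)) for d in spot_point(t,c)[:1]])
E
```

```text
clock: 16.05
eef_pos: [0.5419, 0.0067, 0.2296]
tool_rot: [0.035, 0.999, 0.0, -0.002]
ft_force: [-0.5, -0.4, -1.3]
grip_width: 0.0315
grasp_force: 60.2
clock: 16.68
eef_pos: [0.4948, 0.1609, 0.2302]
tool_rot: [0.034, 0.999, -0.0, -0.001]
ft_force: [1.0, 0.3, -1.3]
grip_width: 0.0312
grasp_force: 60.3
clock: 17.68
eef_pos: [0.5007, 0.2241, 0.2307]
tool_rot: [-0.389, 0.921, -0.0, -0.0]
ft_force: [-1.0, 0.8, -1.4]
grip_width: 0.0317
grasp_force: 60.3
17.675 [0.50072123 0.22414535 0.23071439] [ 2.41221770e+01  1.92043433e+01  9.06407039e+00  7.99093120e+01
 -1.17978100e-02 -2.16467570e+01]
[[-0.698 -0.717 -0.001]
 [-0.717  0.698 -0.001]
 [ 0.001  0.    -1.   ]]
wrist red_cell [([0.5006, 0.2292, 0.2313], 0.7)]
wrist red_cell_center [([0.5017, 0.2261, 0.2528], 0.88)]
wrist beam_mid [([0.4998, 0.2273, 0.1213], 0.75)]
wrist light [([0.4972, 0.2218, 0.0028], 0.8)]
scene red_cell [([0.5028, 0.2277, 0.2326], 0.49)]
scene red_cell_center [([0.5035, 0.2254, 0.2545], 0.64)]
scene beam_mid [([0.4978, 0.2243, 0.1235], 0.84)]
scene light [([0.5, 0.2217, 0.0043], 0.61)]
side red_cell [([0.499, 0.23, 0.2308], 0.56)]
side red_cell_center [([0.5003, 0.2267, 0.2527], 0.66)]
side beam_mid [([0.5004, 0.2255, 0.1196], 0.76)]
side light [([0.4991, 0.2282, -0.0014], 0.97)]
```

Cell centre is at about (0.502,0.226,0.255), over the beam mid (0.500,0.2255,0.120), with yaw matched. Lower 135 mm.

```bash
python3 -m creep '0 0.01 0.006 0.15 0; 0 0.01 0.006 0.35 0; 0 0.01 0.006 0.55 0; 0 0.01 0.006 0.7 0; 0 0.01 0.006 0.8 0; 0 0.01 0.006 0.87 0; 0 0.01 0.006 0.9 0; 0 0.01 0.006 0.9 0; 0 0.01 0.006 0.9 0; 0 0.01 0.006 0.9 0'
python3 - <<'E'
from look import *
o=telemetry.get_obs(); print(o['clock'],o['eef_pos'],o['joint_vel'].round(3) if hasattr(o['joint_vel'],'round') else '')
for c in ['wrist','scene','side']:
  save(c,'9'+c)
  for t in ['red_cell','red_cell_center','beam_mid','cab_drawer0_handle']: print(c,t,[(np.round(d['at'],4).tolist(),round(d['conf'],2)) for d in spot_point(t,c)[:1]])
a=cv2.resize(cv2.imread('pics/9scene.png')[130:242,300:420],(480,448))
b=cv2.resize(cv2.imread('pics/9side.png')[90:230,160:260],(320,448))
cv2.imwrite('pics/c9.png',np.hstack([a,b]))
E
```

```text
clock: 19.68
eef_pos: [0.4993, 0.2247, 0.0968]
tool_rot: [-0.39, 0.921, 0.0, 0.001]
ft_force: [-0.6, -0.4, -0.7]
grip_width: 0.0312
grasp_force: 60.3
19.675 [0.49930761 0.22467665 0.09679279] [-0.001  0.001 -0.004 -0.001 -0.001 -0.001]
wrist red_cell [([0.5011, 0.2297, 0.0997], 0.89)]
wrist red_cell_center [([0.5009, 0.2277, 0.1219], 0.91)]
wrist beam_mid []
wrist cab_drawer0_handle []
scene red_cell [([0.4985, 0.2254, 0.0983], 0.46)]
scene red_cell_center [([0.5008, 0.2231, 0.1203], 0.55)]
scene beam_mid [([0.5002, 0.2276, 0.1242], 0.81)]
scene cab_drawer0_handle [([0.4678, -0.1827, 0.1299], 0.7)]
side red_cell [([0.4967, 0.2263, 0.096], 0.51)]
side red_cell_center [([0.4982, 0.2257, 0.1194], 0.7)]
side beam_mid [([0.5015, 0.2237, 0.1203], 0.57)]
side cab_drawer0_handle [([0.4708, -0.179, 0.132], 0.69)]
```

View pics/c9.png

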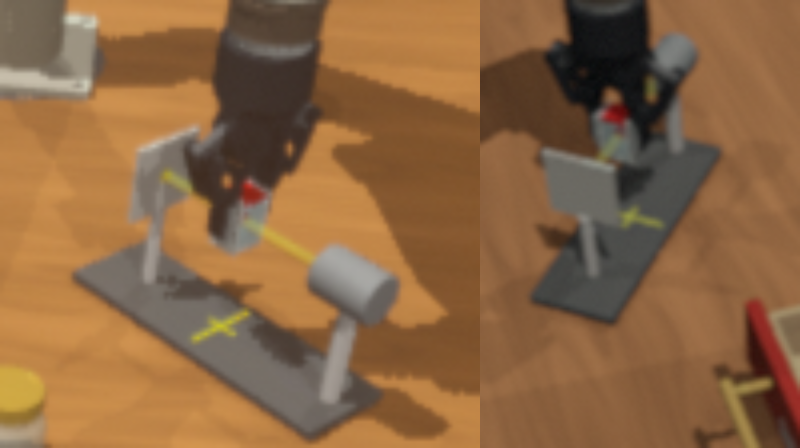

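The beam enters the middle of the cell's clear face (about (248,225) in the left crop), and the faces are square to it. The measured centre is (0.500,0.2255,0.1205) and the drawer is still out, so I'll hand in.

```bash
python3 -c "
from workcell import ticket; print(ticket.job_done())"
```

```text
the job is handed in; nothing more can be done
None
```

I handed the job in with the red-capped cell held upright and square in the beam, its centre measured within a few millimetres of the midpoint, and the drawer out at its stop; the judge returned no verdict.

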